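Clip a pocket template onto a clipboard

ROBOT

A 6-joint arm with a two-finger parallel gripper is mounted at the origin on the work surface. World frame = base frame: x ahead of the robot, y to its left, z up, the work surface at z = 0. Lengths are in mm, angles in rad, forces in N, time in s.
With the tool pointing down it reaches from about 275 to 850 mm from the base axis. Payload 5.2 kg.
Tool frame: the origin (TCP) lies on the centre line of the jaws, within the pads' length; the fingertips stand ctrl.tip_extent ahead of it and the grasp point (between the pads) is the TCP (ctrl.tip_extent is the distance from the TCP to the fingertips, in mm); z points along the fingers, y is the line along which they close (so a half turn about z gives the same grasp; the last joint's range is limited). The gripper opens to 85 mm and grips with 20 to 120 N. Pads are 22 mm wide; open, the fingers measure 114 mm over their backs; the gripper's body (76 mm by 85 mm) begins 54 mm behind the grasp point. The pads swing forward as they close: fully open they stand 13 mm farther back than shut.
Start: joints at [1.082, 0.259, 1.535, -0, 1.348, -0.203], TCP at [155.037, 527.701, 250.31] pointing down, gripper open.
Joint ranges: [-3.14, 3.14], [-0.91, 2.08], [0.19, 2.58], [-1.22, 4.36], [0.22, 2.71], [-3.12, 3.12]. Speed limits (rad/s): [2.57, 2.57, 3.14, 3.14, 3.14, 3.14].

INTERFACE

Orientations are given as a 3x3 rotation matrix whose columns are the frame's x, y, z axes.
In Python, from cell import ctrl gives the robot as it stands.
- The arm moves only by the tool step_arm, never from a script. Its argument "steps" is a list of rows, each a list of 3 entries, a list of its own where there are three numbers: the shift along the tool's x, y, z in cm, then the turn, a rotation vector about the tool's x, y, z in degrees, then the closure, from -1 (fully open) to 1 (shut). A call has 1 to 10 rows; each row is the pose to reach, as a shift and turn from the pose commanded when the call began, along the tool's axes at that moment; what a row does not reach only later rows make up. A row lasts 1/12 s, in which the tool goes at most 41.7 mm and 7.16 degrees, less where a joint would pass 70% of its speed; a pose out of reach is approached as far as the arm can. A call with a gripper value outside its range is refused whole. The fingers move at their own pace and stop on an object; "newtons" is the grip in N (left out, the last holds). Time passes only in rows, so rows that repeat a pose let the fingers close. It gives the time, the measured TCP pose, the force, the opening and the grip force at its end, in the units of the state.
- ctrl.get_state(): the state, without advancing time (a new reading comes with each control period).
- ctrl.get_image(name): name is "side" or "top"; returns the picture (420x560x3 uint8, red, green, blue); there is no depth.
- ctrl.camera_info(name): a dict with "K" (3x3 intrinsics, pixels), "world_from_camera" (4x4, takes a point from camera to world coordinates). Camera axes: x right, y up, looking along -z (the intrinsics and any distortion apply to the point x, -y, -z); pixel columns grow to the right and rows downward; lengths in mm; the calibration is good to about 2 mm. A picture is of the moment at which its call begins. camera_info takes no time and is no camera call.
- ctrl.finish_job(): hands the job in; it is judged then, once.
The state is a dict: "t": time; "qpos": joint angles; "joint_velocities": joint speeds; "tau": joint torques, N m; "eef_pos": TCP position; "tool_rot": TCP orientation; "ft_force": force on the tool from outside, world axes, zero at the start; "moment": the same for the moment, N m; "gripper_width": finger opening in mm; "grasp_force": force on a finger pad.
Only numpy, scipy, OpenCV 4.12 (cv2) and the standard library are available. Lean on these libraries where they do the work, as an engineer would, in place of code of your own. Each camera call takes 0.05 s, during which the arm holds its last target. There are 200 camera calls.

TASK

Clip the white pocket template onto its clipboard, ready to hang on the wall. Slide it flat along the board up to the clip, hold the clip's lever down with one fingertip while the other pushes the template (its window gives an edge to push on) under the open jaw until it is fully home and square against the two stops there; then let the lever up so that the jaw closes on the template, and move clear. Only press and push: do not lift or tip the template, and leave the spool, jar, tumbler and tape roll alone.

Things in the scene. Friction and masses are not known exactly. Their poses are not given: they have to be found in the camera images.
- clipboard: brown hardboard clipboard, 315 x 225 x 4 mm, flat on the table on a non-slip backing: it does not move. Origin: centre of its underside; x along its length to the clip end (roughly away from the robot), z up; upper face at z = 4 mm. The steel clip is centred across its +x end and turns on a pin along y at x = 115 mm, z = 12 mm.
- clip (a joint): clip angle about its pin: 0 shut on the bare board, 0.56 fully open. Spring-loaded towards 0; holding it open takes about 0.2 N m (8 N down on the lever 25 mm from the pin, more nearer to it). As the lever goes down the jaw, on the other side of the pin, goes up; it clears the template above about 0.30. Shut on the template it reads about 0.27.
- lever (a point): point on top of the clip's lever, 30 mm from the pin. The lever is a flat plate 42 mm long, 70 mm wide, 3 mm thick, from the pin towards +x, rising at 0.42 rad minus the clip angle. Holding it open, a fingertip stands 5 to 10 mm above the board's face and may slide along it; the one pushing the template must be below 5 mm, so lean the gripper about 0.1 rad, pushing finger lower.
- jaw (a point): on the board's upper face under the middle of the jaw's front (-x) face, x = 91.5 mm; axes as the clipboard's. The jaw is a straight steel lip, 120 mm wide along y and 3 mm thick, standing on the board when shut; a plate 10 mm above the board joins it to the pin. Pushing the template at it does not wedge it open.
- stops (a point): on the board's upper face midway between the two stops, in the plane of their front faces (x = 105 mm, 13.5 mm behind jaw); axes as the clipboard's. The stops are steel tabs 16 mm wide, 8.5 mm high, at y = -34 and +34 mm beneath the jaw plate. The template is home when its leading edge lies in this plane.
- template: flat white acrylic frame, 90 mm (x) by 100 mm (y), 6 mm thick, 40 to 70 g, loose on the board in front of the clip. Origin: centre of its underside; its +x edge leads under the clip. Window 36 mm (x from -17 to +19 mm) by 60 mm (y from -30 to +30 mm); bar from the window to the leading edge 26 mm wide, bar behind the window 28 mm.
- template_edge (a point): middle of the template's leading (+x) edge, on its underside; axes as the template's.
- spool: thread spool, 32 mm across and 44 mm high, standing on the clipboard near one long edge, beside the template; origin at the centre of its foot. To be left alone.
- tumbler: green steel drinking tumbler, 79 mm across and 171 mm high, standing on the table beside the board; origin at the centre of its foot. To be left alone.
- tape: roll of paper tape lying flat on the table, 104 mm across and 24 mm high; origin at the centre of its underside. To be left alone.
- jar: small amber glass jar with a steel cap, 34 mm across and 42 mm high, standing on the clipboard near the other long edge; origin at the centre of its foot. To be left alone.
There are look-alikes about, which are no part of the job. Of the things that look like the template, the largest one is meant.

How it is judged (in metres and radians):
On the way, in this order (a step that is already met when the one before it is completed fails the run):
1. the clip is held open while the template is still in front of the jaw (value of joint clip above 0.3 rad and x of template_edge in the frame of jaw below 0.003 m), for 0.1 s.
2. with the clip still held open, a finger has pushed the template home against the stops (value of joint clip above 0.3 rad and x of template_edge in the frame of stops above -0.003 m), for 0.1 s.
At the end, for the whole second after the job is handed in: the template lies flat on the clipboard with its leading edge within 3 mm of the stops, within 30 mm of centred and square to the board within 0.06 rad, and the released clip has closed on it (clip angle 0.19 to 0.30) (x of template_edge in the frame of stops between -0.003 and 0.003 m and y of template_edge in the frame of stops between -0.03 and 0.03 m and angle between the x axis of template and the x axis of clipboard, either way round below 0.06 rad and angle between template's own z axis and vertical below 0.05 rad and value of joint clip between 0.19 and 0.3 rad and linear speed of template below 0.01 m/s); the robot touches nothing.
It fails at once if the template is lifted more than 6 mm off the board or tipped (height (world z) of template above 0.01 m or angle between template's own z axis and vertical above 0.15 rad).
It fails at once if the spool is disturbed (distance of spool from where it was at the start of the episode above 0.015 m).
It fails at once if the jar is disturbed (distance of jar from where it was at the start of the episode above 0.015 m).
It fails at once if the tumbler is disturbed (distance of tumbler from where it was at the start of the episode above 0.015 m).
It fails at once if the tape roll is disturbed (distance of tape from where it was at the start of the episode above 0.015 m).
It also fails if it takes over 42 s, if anything falls off the work surface, if the arm or the gripper's body presses on something with over 40 N, if the wrist force passes 120 N, or if a joint passes its speed limit or range.

## Working session

There is one attempt and no reset: what is moved stays moved. The work goes in short steps, Python scripts to look and compute and a tool call to move; the robot and the scene stay as the last step left them, time stands still between calls to the robot, and variables do not carry over. Pictures are saved under pics/ and viewed, at most 10 in all, crops included, and the job is handed in when it is done.

Besides the shell and the picture viewer there is one more tool, called after ">>>" in YAML: its name, and indented under it one key for each argument. step_arm: Moves the arm, as the interface text tells. Its arguments: {"type":"object","properties":{"steps":{"type":"array","items":{"type":"array"}},"newtons":{"type":"number"}},"required":["steps"]}

```bash
mkdir -p pics; ls
python3 - <<'E'
from cell import ctrl
import cv2
for n in("top","side"):
    im=ctrl.get_image(n); cv2.imwrite(f"pics/{n}0.png",im[:,:,::-1]); print(n,ctrl.camera_info(n))
s=ctrl.get_state(); print(s, ctrl.tip_extent)
E
```

```text
pics
top {'K': array([[483.1119351 ,   0.        , 266.59807847],
       [  0.        , 483.1119351 , 207.49649777],
       [  0.        ,   0.        ,   1.        ]]), 'world_from_camera': array([[-1.08673480e-02,  9.89164788e-01, -1.46406702e-01,
         4.18248277e+02],
       [-9.99601327e-01, -1.45622879e-02, -2.41893771e-02,
        -1.27876211e+01],
       [-2.60592966e-02,  1.46085459e-01,  9.88928689e-01,
         1.42120775e+03],
       [ 0.00000000e+00,  0.00000000e+00,  0.00000000e+00,
         1.00000000e+00]])}
side {'K': array([[411.98550266,   0.        , 274.44921843],
       [  0.        , 411.98550266, 208.8545493 ],
       [  0.        ,   0.        ,   1.        ]]), 'world_from_camera': array([[ 9.57669531e-01,  2.24072846e-01, -1.80721967e-01,
         4.02965152e+02],
       [-2.87285407e-01,  7.03934857e-01, -6.49571252e-01,
        -7.54152078e+02],
       [-1.83347867e-02,  6.73993381e-01,  7.38509823e-01,
         9.20174855e+02],
       [ 0.00000000e+00,  0.00000000e+00,  0.00000000e+00,
         1.00000000e+00]])}
{'t': 0.1, 'qpos': array([ 1.08221902e+00,  2.59281378e-01,  1.53596399e+00,  3.90111465e-06,
        1.34803027e+00, -2.02795945e-01]), 'joint_velocities': array([ 0.00108123, -0.00148965, -0.00375312, -0.00068941, -0.00091606,
        0.00059901]), 'tau': array([ 2.50692487e-03, -4.46971500e+01, -2.91250688e+01, -1.70422209e-04,
        6.14511679e-03, -1.81227807e-05]), 'eef_pos': array([154.80874635, 527.29737249, 249.55563001]), 'tool_rot': array([[-9.59441294e-01,  2.81907387e-01, -7.93300891e-04],
       [ 2.81908295e-01,  9.59440207e-01, -1.48428956e-03],
       [ 3.42692580e-04, -1.64772679e-03, -9.99998584e-01]]), 'ft_force': array([0.30013471, 0.26605074, 0.05058202]), 'moment': array([0.02165449, 0.01397442, 0.02146992]), 'grasp_force': 0.0, 'gripper_width': 85.36466964135604} 19.0
```

View pics/top0.png

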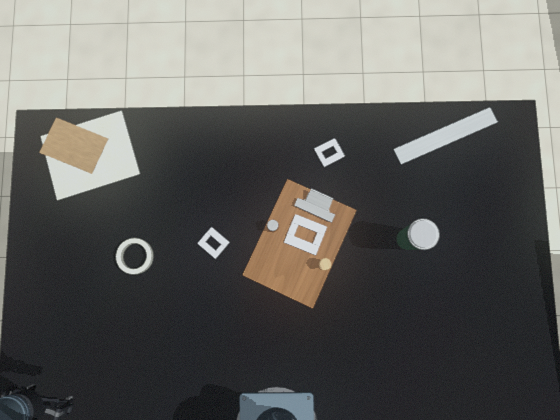

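View pics/side0.png

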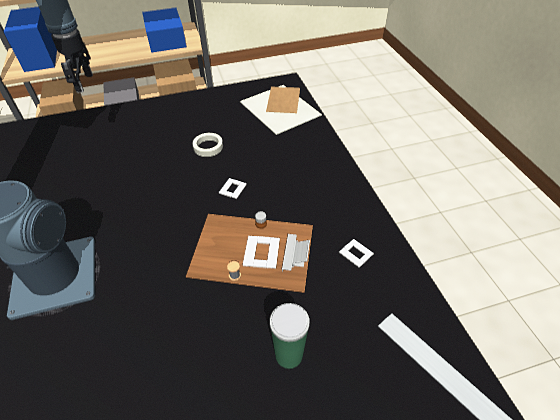

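Candidates for the template in the top view are the white frames at (305,234), (329,152) and (213,243). The one at (305,234) is the largest and lies on the board in front of the clip, so it fits the description. The small round things on the board are at (272,225) and (325,265), the tumbler is at (424,235) and the tape at (134,257).

```bash
cat > h.py <<'E'
import numpy as np, cv2
from cell import ctrl
def ray(n,uv,z):
    c=ctrl.camera_info(n);K=c["K"];T=c["world_from_camera"]
    uv=np.atleast_2d(np.asarray(uv,float))
    d=np.c_[(uv[:,0]-K[0,2])/K[0,0],-(uv[:,1]-K[1,2])/K[1,1],-np.ones(len(uv))]@T[:3,:3].T
    o=T[:3,3]; return (o+d*((z-o[2])/d[:,2])[:,None])[:,:2]
def proj(n,P):
    c=ctrl.camera_info(n);K=c["K"];T=c["world_from_camera"]
    p=(np.atleast_2d(P)-T[:3,3])@T[:3,:3]; return np.c_[K[0,0]*p[:,0]/-p[:,2]+K[0,2],K[1,1]*-p[:,1]/-p[:,2]+K[1,2]]
def comps(mask,amin=60):
    cs,_=cv2.findContours(mask.astype(np.uint8),cv2.RETR_EXTERNAL,cv2.CHAIN_APPROX_NONE)
    return [c[:,0,:] for c in cs if cv2.contourArea(c)>amin]
def rect(n,c,z):
    (x,y),(w,h),a=cv2.minAreaRect(ray(n,c,z).astype(np.float32)); return np.round([x,y,w,h,a],1)
E
python3 - <<'E'
from h import *
for n in("top","side"):
    im=cv2.imread(f"pics/{n}0.png"); hsv=cv2.cvtColor(im,cv2.COLOR_BGR2HSV)
    H,S,V=[hsv[...,i].astype(int) for i in range(3)]
    for c in comps((H<25)&(S>70)&(V>50)&(V<235),1500): 
        print(n,"brown",c.mean(0),rect(n,c,4))
    for c in comps((S<25)&(V>200),60):
        if cv2.contourArea(c)<3000: print(n,"white",c.mean(0),cv2.contourArea(c),rect(n,c,10))
im=cv2.imread("pics/top0.png")[170:320,225:375]; a=cv2.resize(im,(600,600),interpolation=cv2.INTER_CUBIC)
cv2.imwrite("pics/crop0.png",a)
E
```

```text
top brown [299.32790698 237.41395349] [524.1 -72.9 228.6 318.2  64.4]
top brown [ 72.84795322 145.12280702] [830.1 611.1 178.2 120.6  67.7]
top white [133.27835052 255.72164948] 903.5 [489.5 414.9 100.8  99.3  89.3]
top white [212.921875 242.5     ] 446.0 [526.2 180.4  67.8  60.4  49.1]
top white [424.71052632 233.85526316] 532.0 [ 544.5 -437.2   76.1   76.8   61.1]
top white [305.19130435 234.2       ] 958.5 [547.2 -90.2  98.4  88.5  66.8]
top white [552.44604317 218.78417266] 600.5 [ 582.1 -807.   175.5   32.     0. ]
top white [328.98611111 152.        ] 415.0 [ 792.3 -166.7   60.    68.1   26.2]
top white [  9.025 144.5  ] 84.0 [833.4 806.8  22.6  41.   88.8]
top white [556.47619048 155.61904762] 284.0 [ 766.8 -831.8   23.4  176.9   84.4]
top white [546.47794118 157.        ] 578.0 [ 7.666e+02 -8.070e+02  1.765e+02  3.190e+01  1.000e-01]
top white [445.03240741 135.26851852] 1544.0 [ 838.3 -515.3   47.9  315.9   22.9]
top white [  2.95041322 107.84297521] 313.5 [949.3 830.6 178.   25.2   3.9]
top white [ 30.59276018 102.09954751] 1712.5 [9.490e+02 7.294e+02 1.779e+02 1.789e+02 1.
[... 3461 characters left out ...]
.7  145.3  147.2   89.7]
side white [546.6969697  201.87878788] 215.0 [ 1.4113e+03 -1.7710e+02  2.8600e+01  1.1910e+02  5.0000e-01]
side white [405.16326531 200.47619048] 1562.5 [1014.   -36.7  140.   147.     0. ]
side white [232.2295082  187.73770492] 284.5 [525.2 173.4  70.7  62.6  49.2]
side white [382.03816794 168.03816794] 1203.5 [1.0142e+03 1.1660e+02 1.3950e+02 1.4580e+02 2.0000e-01]
side white [207.01470588 142.04411765] 408.0 [490.8 425.7 101.  100.8  72. ]
side white [  3.97727273 108.29545455] 82.0 [-237.   885.4   33.   111.7   19.2]
side white [ 23.12 104.42] 157.0 [-167.8  877.1   52.8  129.9    5.3]
side white [280.09452736 111.11442786] 1235.5 [796.6 547.3 206.9 258.   17. ]
```

View pics/crop0.png

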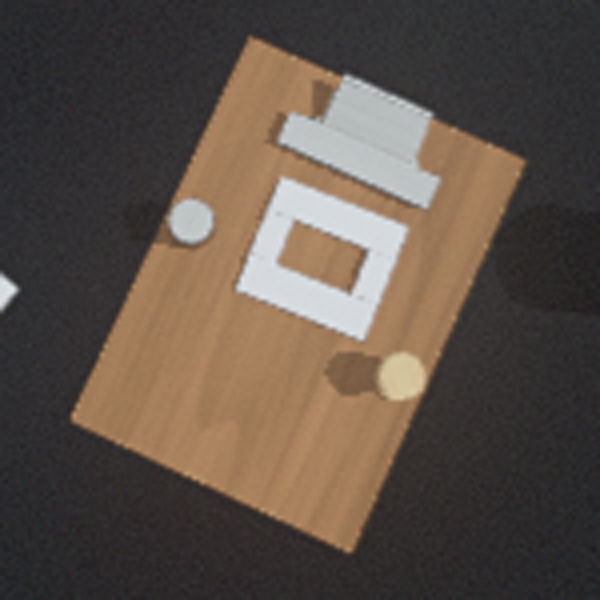

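The crop confirms it: the large frame is at crop (322,258), just before the jaw at (360,160), with the jar at (190,220) and the spool at (400,375).

The board centre is about (524,-74) with its x axis at -25.7°. The template is at board (28,-5.5) and turned +2.5°. I'll pre-push it with the front finger's outer face until it stands just short of the jaw. After that I'll do the press-and-push with the gripper leaned.

>>> step_arm:
  steps:
    - [[-51.7,-47.7,8],[0,0,99.3],-0.5]
    - [[-51.7,-47.7,8],[0,0,99.3],-0.5]
    - [[-51.7,-47.7,8],[0,0,99.3],-0.5]
    - [[-51.7,-47.7,8],[0,0,99.3],-0.5]
    - [[-51.7,-47.7,8],[0,0,99.3],-0.5]
    - [[-51.7,-47.7,8],[0,0,99.3],-0.5]
    - [[-51.7,-47.7,8],[0,0,99.3],-0.5]
    - [[-51.7,-47.7,8],[0,0,99.3],-0.5]
    - [[-51.7,-47.7,8],[0,0,99.3],-0.5]
    - [[-51.7,-47.7,8],[0,0,99.3],-0.5]

```text
t: 0.93
eef_pos: [368.1, 170.7, 203.0]
tool_rot: [[-0.029, 1.0, 0.0], [1.0, 0.029, 0.0], [0.0, 0.0, -1.0]]
ft_force: [1.8, 0.5, -0.3]
gripper_width: 64.3
grasp_force: 0.0
```

>>> step_arm:
  steps:
    - [[-25.1,14.2,8.3],[0,0,27.3],-0.5]
    - [[-25.1,14.2,8.3],[0,0,27.3],-0.5]
    - [[-25.1,14.2,8.3],[0,0,27.3],-0.5]
    - [[-25.1,14.2,8.3],[0,0,27.3],-0.5]
    - [[-25.1,14.2,8.3],[0,0,27.3],-0.5]
    - [[-25.1,14.2,8.3],[0,0,27.3],-0.5]
    - [[-25.1,14.2,8.3],[0,0,27.3],-0.5]
    - [[-25.1,14.2,8.3],[0,0,27.3],-0.5]
    - [[-25.1,14.2,8.3],[0,0,27.3],-0.5]
    - [[-25.1,14.2,8.3],[0,0,27.3],-0.5]

```text
t: 1.77
eef_pos: [517.7, -73.1, 119.5]
tool_rot: [[0.429, 0.904, -0.002], [0.904, -0.429, 0.001], [0.0, -0.003, -1.0]]
ft_force: [-0.3, 0.4, -0.3]
gripper_width: 64.1
grasp_force: 0.0
```

Run:
```python
from h import *
s=ctrl.get_state(); print(s["eef_pos"],s["tool_rot"],s["ft_force"],ctrl.tip_extent)
im=ctrl.get_image("side")[180:330,170:370,::-1]
cv2.imwrite("pics/s1.png",cv2.resize(im,(800,600),interpolation=cv2.INTER_CUBIC))
```

```text
[517.67687359 -73.10162923 119.53618496] [[ 4.28516386e-01  9.03531203e-01 -2.25203888e-03]
 [ 9.03534002e-01 -4.28514734e-01  1.19543655e-03]
 [ 1.15082381e-04 -2.54705785e-03 -9.99996750e-01]] [-0.28595182  0.37874434 -0.33678623] 19.0
```

View pics/s1.png

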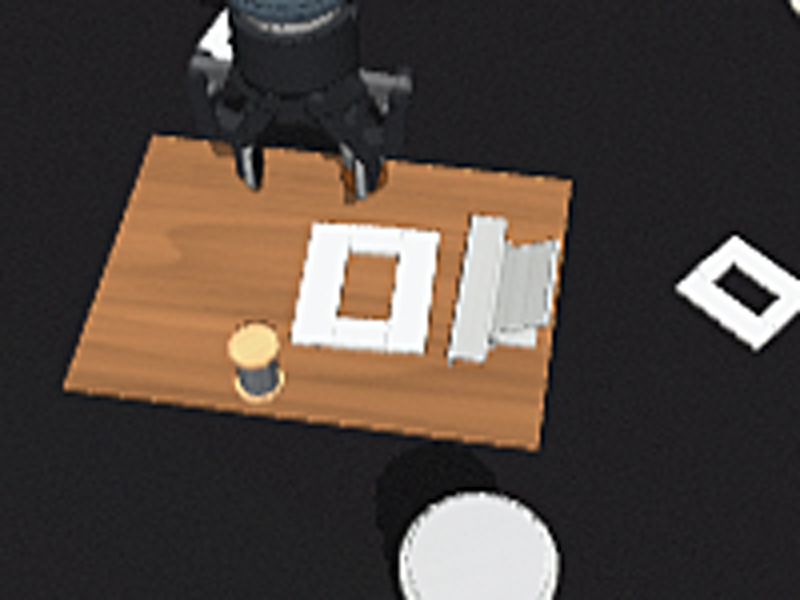

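The side view shows both fingertips, the front one at crop (365,198) and the rear one at (253,188), above the near bar and window. The spool is at (255,360) and the jaw at (475,285). I'll compare the tips with where the model predicts them.

Run:
```python
from h import *
s=ctrl.get_state(); p=s["eef_pos"];R=s["tool_rot"]
for e in(10,19):
  P=[p+R@[x,y,e] for x in(-11,11) for y in(-46.5,-32,32,46.5)]
  print(e,np.round((proj("side",P)-[170,180])*4).tolist())
```

```text
10 [[233.0, 184.0], [255.0, 186.0], [353.0, 196.0], [375.0, 199.0], [240.0, 158.0], [262.0, 160.0], [359.0, 170.0], [381.0, 173.0]]
19 [[234.0, 193.0], [256.0, 195.0], [354.0, 205.0], [376.0, 208.0], [242.0, 167.0], [263.0, 169.0], [360.0, 179.0], [381.0, 182.0]]
```

>>> step_arm:
  steps:
    - [[-0.3,0,3],[0,0,0],-0.5]
    - [[-0.3,0,6],[0,0,0],-0.5]
    - [[-0.3,0,8.5],[0,0,0],-0.5]
    - [[-0.3,0,9],[0,0,0],-0.5]
    - [[-0.3,0,9.3],[0,0,0],-0.5]
    - [[-0.3,0,9.5],[0,0,0],-0.5]
    - [[-0.3,0,9.6],[0,0,0],-0.5]
    - [[-0.3,0,9.6],[0,0,0],-0.5]

```text
t: 2.48
eef_pos: [518.2, -76.0, 25.6]
tool_rot: [[0.427, 0.904, 0.002], [0.904, -0.427, -0.001], [0.0, 0.003, -1.0]]
ft_force: [0.6, -0.7, -0.3]
gripper_width: 64.0
grasp_force: 0.0
```

>>> step_arm:
  steps:
    - [[0,0,0.1],[0,0,0],-0.5]
    - [[0,0,0.2],[0,0,0],-0.5]
    - [[0,0,0.2],[0,0,0],-0.5]

```text
t: 2.73
eef_pos: [517.5, -76.1, 22.6]
tool_rot: [[0.427, 0.904, 0.001], [0.904, -0.427, -0.0], [0.0, 0.001, -1.0]]
ft_force: [0.7, -0.2, -0.5]
gripper_width: 64.2
grasp_force: 0.0
```

>>> step_arm:
  steps:
    - [[0,0,0.1],[0,0,0],-0.5]
    - [[0,0,0.2],[0,0,0],-0.5]
    - [[0,0,0.2],[0,0,0],-0.5]

```text
t: 2.98
eef_pos: [517.1, -76.0, 20.0]
tool_rot: [[0.427, 0.904, -0.0], [0.904, -0.427, 0.0], [-0.0, -0.0, -1.0]]
ft_force: [0.0, -0.5, 0.5]
gripper_width: 63.9
grasp_force: 0.0
```

>>> step_arm:
  steps:
    - [[0,0,0.1],[0,0,0],-0.5]
    - [[0,0,0.2],[0,0,0],-0.5]
    - [[0,0,0.2],[0,0,0],-0.5]

```text
t: 3.23
eef_pos: [517.1, -76.0, 17.9]
tool_rot: [[0.427, 0.904, -0.0], [0.904, -0.427, 0.0], [-0.0, -0.001, -1.0]]
ft_force: [0.2, -0.1, 0.0]
gripper_width: 64.1
grasp_force: 0.0
```

>>> step_arm:
  steps:
    - [[0,0,0.1],[0,0,0],-0.5]
    - [[0,0,0.2],[0,0,0],-0.5]
    - [[0,0,0.2],[0,0,0],-0.5]

```text
t: 3.48
eef_pos: [517.3, -76.1, 16.9]
tool_rot: [[0.427, 0.904, 0.0], [0.904, -0.427, -0.0], [-0.0, 0.0, -1.0]]
ft_force: [-1.9, 0.6, 7.2]
gripper_width: 64.3
grasp_force: 4.0
```

>>> step_arm:
  steps:
    - [[0,0,0.1],[0,0,0],-0.5]
    - [[0,0,0.1],[0,0,0],-0.5]

```text
t: 3.65
eef_pos: [517.3, -76.1, 16.9]
tool_rot: [[0.427, 0.904, 0.0], [0.904, -0.427, -0.0], [-0.0, 0.001, -1.0]]
ft_force: [-5.5, 0.5, 16.4]
gripper_width: 64.2
grasp_force: 8.7
```

>>> step_arm:
  steps:
    - [[0,0,0.1],[0,0,0],-0.5]
    - [[0,0,0.1],[0,0,0],-0.5]

```text
t: 3.82
eef_pos: [517.4, -76.1, 16.8]
tool_rot: [[0.427, 0.904, 0.001], [0.904, -0.427, -0.001], [-0.0, 0.001, -1.0]]
ft_force: [-8.1, 1.7, 26.7]
gripper_width: 63.9
grasp_force: 13.4
```

>>> step_arm:
  steps:
    - [[0,0,-0.3],[0,0,0],-0.5]
    - [[0,0,-0.55],[0,0,0],-0.5]
    - [[0,0.4,-0.55],[0,0,0],-0.5]
    - [[0,0.7,-0.55],[0,0,0],-0.5]
    - [[0,0.9,-0.55],[0,0,0],-0.5]
    - [[0,1.1,-0.55],[0,0,0],-0.5]
    - [[0,1.3,-0.55],[0,0,0],-0.5]
    - [[0,1.5,-0.55],[0,0,0],-0.5]
    - [[0,1.6,-0.55],[0,0,0],-0.5]
    - [[0,1.6,-0.55],[0,0,0],-0.5]

```text
t: 4.65
eef_pos: [531.9, -82.9, 19.6]
tool_rot: [[0.427, 0.904, -0.0], [0.904, -0.427, 0.0], [0.0, -0.0, -1.0]]
ft_force: [-0.6, 0.9, -0.1]
gripper_width: 64.0
grasp_force: 0.0
```

Run:
```python
from h import *
im=ctrl.get_image("side")[180:330,170:370,::-1]
cv2.imwrite("pics/s2.png",cv2.resize(im,(800,600),interpolation=cv2.INTER_CUBIC))
```

```text
(no output)
```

View pics/s2.png

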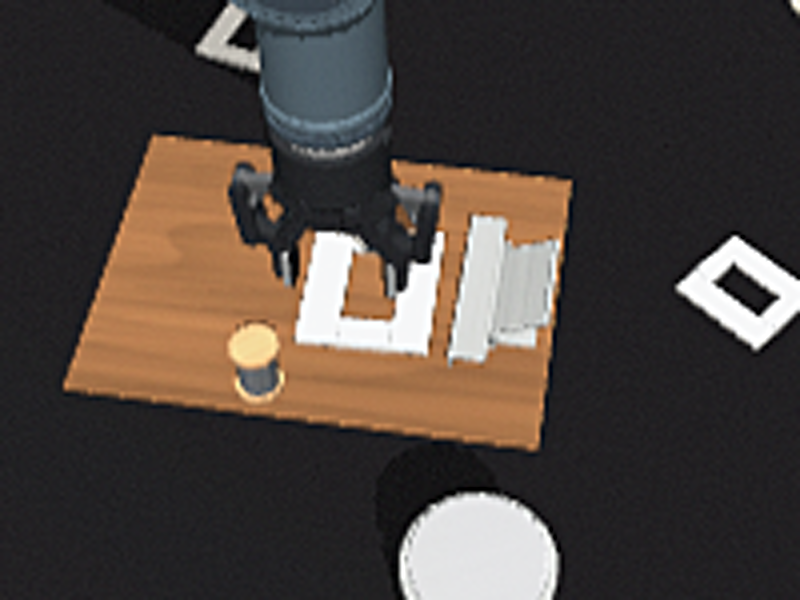

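The template now sits with its front edge at crop (437,290), about 4 mm forward and still short of the jaw at (460,290). I'll push it another 11 mm.

>>> step_arm:
  steps:
    - [[0,0.2,0],[0,0,0],-0.5]
    - [[0,0.4,0],[0,0,0],-0.5]
    - [[0,0.6,0],[0,0,0],-0.5]
    - [[0,0.8,0],[0,0,0],-0.5]
    - [[0,1.0,0],[0,0,0],-0.5]
    - [[0,1.1,0],[0,0,0],-0.5]
    - [[0,1.1,0],[0,0,0],-0.5]
    - [[0,0.8,0],[0,0,0],-0.5]
    - [[0,0.8,0],[0,0,0],-0.5]

```text
t: 5.45
eef_pos: [538.3, -85.9, 19.6]
tool_rot: [[0.427, 0.904, -0.001], [0.904, -0.427, 0.0], [-0.0, -0.001, -1.0]]
ft_force: [0.2, -0.2, 0.1]
gripper_width: 64.0
grasp_force: 0.0
```

Run:
```python
from h import *
im=ctrl.get_image("side"); cv2.imwrite("pics/s3raw.png",im[:,:,::-1])
s=ctrl.get_state();print(s["eef_pos"])
a=im[220:280,235:315,::-1]
cv2.imwrite("pics/s3.png",cv2.resize(a,(800,600),interpolation=cv2.INTER_CUBIC))
b=-25.7*np.pi/180; O=np.array([524,-74.]);X=np.array([np.cos(b),np.sin(b)]);Y=np.array([-X[1],X[0]])
# where line x_b=const at z=4(stop,jaw) and z=10 lies in crop
for xb,z in((91.5,4),(85,10),(90,10),(95,10)):
  print(xb,z,[((proj("side",[*(O+xb*X+y*Y),z])[0]-[235,220])*10).round().tolist() for y in(-55,-5,45)])
```

```text
[538.44227299 -86.03999205  19.66019571]
91.5 4 [[466.0, 497.0], [493.0, 345.0], [518.0, 202.0]]
85 10 [[442.0, 481.0], [469.0, 329.0], [495.0, 186.0]]
90 10 [[461.0, 483.0], [487.0, 331.0], [513.0, 188.0]]
95 10 [[479.0, 485.0], [506.0, 333.0], [530.0, 190.0]]
```

View pics/s3.png

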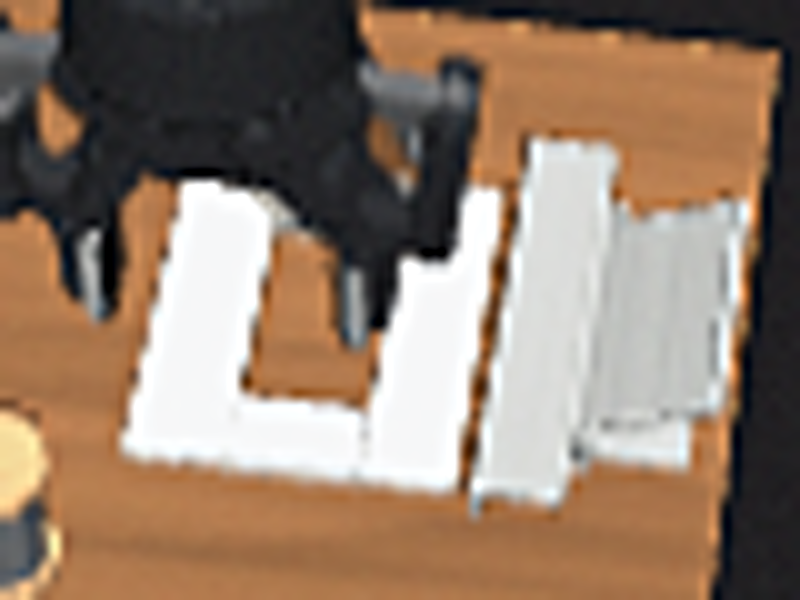

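The template edge runs from (460,490) to (502,190), square and about 3 mm before the jaw face. Next I lift clear, lean, and place the gripper over the clip.

>>> step_arm:
  steps:
    - [[0,-0.3,-2],[0,0,0],-0.58]
    - [[0,-0.3,-4.5],[0,0,0],-0.58]
    - [[0,3,-4.5],[-2.6,0,0],-0.58]
    - [[0,6,-4.5],[-5.2,0,0],-0.58]
    - [[0,7.4,-4.5],[-5.2,0,0],-0.58]
    - [[0,7.4,-4.5],[-5.2,0,0],-0.58]
    - [[0,7.4,-4.5],[-5.2,0,0],-0.58]
    - [[0,7.4,-4.5],[-5.2,0,0],-0.58]

```text
t: 6.17
eef_pos: [604.6, -117.3, 64.2]
tool_rot: [[0.427, 0.901, 0.08], [0.904, -0.426, -0.038], [-0.0, 0.088, -0.996]]
ft_force: [0.1, -0.3, -0.1]
gripper_width: 67.3
grasp_force: 0.0
```

```bash
cat >> h.py <<'E'
b=-25.7*np.pi/180; O=np.array([524,-74.]);X=np.array([np.cos(b),np.sin(b)]);Y=np.array([-X[1],X[0]])
def st():
    s=ctrl.get_state();p=s["eef_pos"];R=s["tool_rot"]
    print("tcp_b",(p[:2]-O)@X,(p[:2]-O)@Y,p[2],"w",s["gripper_width"],"F",s["ft_force"])
    h=s["gripper_width"]/2
    for n,y in(("push",-h),("lever",h)):
        q=p+R@[0,y,12]; print(n,(q[:2]-O)@X,(q[:2]-O)@Y,q[2]-4)
E
python3 -c "
from h import *
st()"
```

```text
tcp_b 91.44899395886944 -4.049441948370253 64.16656075893918 w 67.2892564173232 F [ 0.07235941 -0.28754404 -0.14057954]
push 58.99818717708763 -4.282998484901719 45.23834593415938
lever 126.02210943864728 -3.8034508411665207 51.1888003647102
```

>>> step_arm:
  steps:
    - [[0,-0.18,2],[0,0,0],-0.58]
    - [[0,-0.25,2.8],[0,0,0],-0.58]
    - [[0,-0.29,3.3],[0,0,0],-0.58]
    - [[0,-0.32,3.6],[0,0,0],-0.58]
    - [[0,-0.34,3.8],[0,0,0],-0.58]
    - [[0,-0.34,3.8],[0,0,0],-0.58]

```text
t: 6.67
eef_pos: [605.2, -117.6, 26.9]
tool_rot: [[0.427, 0.901, 0.081], [0.904, -0.425, -0.038], [-0.0, 0.089, -0.996]]
ft_force: [-4.6, 0.7, 7.1]
gripper_width: 67.7
grasp_force: 3.8
```

```bash
python3 -c "
from h import *
st()"
```

```text
tcp_b 92.04670195599306 -4.047850273018477 26.930162028423304 w 67.74611733177949 F [-4.59602062  0.73045717  7.14779751]
push 59.382441189501215 -4.287486815837241 7.951085077930786
lever 126.85571755056722 -3.797303358357018 14.005266344828328
```

>>> step_arm:
  steps:
    - [[0,-0.02,0.2],[0,0,0],-0.58]
    - [[0,-0.03,0.4],[0,0,0],-0.58]
    - [[0,-0.04,0.5],[0,0,0],-0.58]
    - [[0,-0.04,0.5],[0,0,0],-0.58]

```text
t: 7.0
eef_pos: [606.0, -118.0, 23.2]
tool_rot: [[0.427, 0.9, 0.083], [0.904, -0.425, -0.039], [-0.0, 0.092, -0.996]]
ft_force: [-5.5, 1.3, 11.1]
gripper_width: 67.5
grasp_force: 5.8
```

```bash
python3 -c "
from h import *
st()"
```

```text
tcp_b 93.0027034865105 -4.047948507833643 23.20847272436987 w 67.47635834140705 F [-5.45093151  1.33467858 11.14303588]
push 60.50845433942508 -4.287900739775508 4.1641738358201525
lever 127.69850786335616 -3.7958230344931128 10.353963977756921
```

>>> step_arm:
  steps:
    - [[0,-0.02,0.15],[0,0,0],-0.58]
    - [[0,-0.03,0.25],[0,0,0],-0.58]
    - [[0,-0.03,0.25],[0,0,0],-0.58]
    - [[0,-0.03,0.25],[0,0,0],-0.58]

```text
t: 7.33
eef_pos: [606.4, -118.1, 21.5]
tool_rot: [[0.427, 0.9, 0.084], [0.904, -0.425, -0.04], [-0.0, 0.093, -0.996]]
ft_force: [-7.5, 1.7, 14.9]
gripper_width: 67.5
grasp_force: 7.3
```

Run:
```python
from h import *
st()
im=ctrl.get_image("side"); cv2.imwrite("pics/s4raw.png",im[:,:,::-1])
cv2.imwrite("pics/s4.png",cv2.resize(im[220:280,235:315,::-1],(800,600),interpolation=cv2.INTER_CUBIC))
```

```text
tcp_b 93.35239789634244 -4.014994941798016 21.543684566436234 w 67.49927239472252 F [-7.45172471  1.69602187 14.85622623]
push 60.86506014582771 -4.25534549882946 2.4588225866912925
lever 128.07033493607562 -3.760750467622237 8.732433185008727
```

View pics/s4.png

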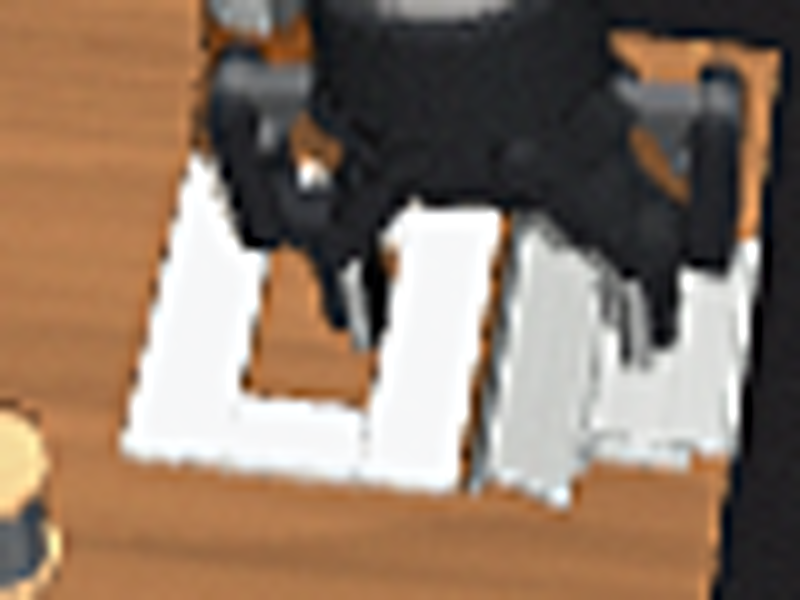

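The jaw is open, with a dark gap under its lip at (485,440). The template still stands in front of it, and the pushing finger is in the window at (365,330). I'll push now.

>>> step_arm:
  steps:
    - [[0,0.2,0.02],[0,0,0],-0.58]
    - [[0,0.4,0.03],[0,0,0],-0.58]
    - [[0,0.6,0.04],[0,0,0],-0.58]
    - [[0,0.8,0.06],[0,0,0],-0.58]
    - [[0,1.0,0.07],[0,0,0],-0.58]
    - [[0,1.2,0.08],[0,0,0],-0.58]
    - [[0,1.3,0.09],[0,0,0],-0.58]
    - [[0,1.3,0.09],[0,0,0],-0.58]

```text
t: 8.05
eef_pos: [617.4, -123.1, 20.7]
tool_rot: [[0.427, 0.901, 0.082], [0.904, -0.425, -0.039], [0.0, 0.09, -0.996]]
ft_force: [-3.3, 2.2, 8.7]
gripper_width: 67.3
grasp_force: 4.1
```

```bash
python3 -c "
from h import *
st()"
```

```text
tcp_b 105.4522961381029 -3.7056294702802854 20.68628809884784 w 67.3459852087312 F [-3.29842679  2.22218084  8.69735576]
push 73.00410522119678 -3.9440046824722272 1.6886711410814712
lever 140.0720090312642 -3.448994034286845 7.782353666152801
```

>>> step_arm:
  steps:
    - [[0,0.15,0],[0,0,0],-0.58]
    - [[0,0.3,0],[0,0,0],-0.58]
    - [[0,0.45,0],[0,0,0],-0.58]
    - [[0,0.45,0],[0,0,0],-0.58]

```text
t: 8.38
eef_pos: [621.5, -125.0, 20.9]
tool_rot: [[0.427, 0.901, 0.082], [0.904, -0.425, -0.039], [0.0, 0.09, -0.996]]
ft_force: [-3.9, 1.7, 6.6]
gripper_width: 67.3
grasp_force: 3.4
```

>>> step_arm:
  steps:
    - [[0,0.1,0],[0,0,0],-0.58]
    - [[0,0.1,0],[0,0,0],-0.58]

```text
t: 8.55
eef_pos: [622.2, -125.3, 20.9]
tool_rot: [[0.427, 0.901, 0.081], [0.904, -0.425, -0.038], [0.0, 0.09, -0.996]]
ft_force: [-4.4, 1.2, 7.2]
gripper_width: 67.2
grasp_force: 3.3
```

```bash
python3 -c "
from h import *
st()"
```

```text
tcp_b 110.7194582159181 -3.6977932418048347 20.890416254615175 w 67.2053947129932 F [-4.37405111  1.15899465  7.15416278]
push 78.3339338279529 -3.9319081095592145 1.9149606696418093
lever 145.26484247951723 -3.4455173591466983 7.9632637079397135
```

>>> step_arm:
  steps:
    - [[0,0.1,0],[0,0,0],-0.58]
    - [[0,0.1,0],[0,0,0],-0.58]
    - [[0,0.1,0],[0,0,0],-0.58]

```text
t: 8.8
eef_pos: [623.1, -125.8, 21.0]
tool_rot: [[0.427, 0.901, 0.082], [0.904, -0.425, -0.038], [0.0, 0.09, -0.996]]
ft_force: [-4.7, 2.5, 7.7]
gripper_width: 67.2
grasp_force: 3.3
```

>>> step_arm:
  steps:
    - [[0,0.1,0],[0,0,0],-0.58]
    - [[0,0.1,0],[0,0,0],-0.58]
    - [[0,0.1,0],[0,0,0],-0.58]

```text
t: 9.05
eef_pos: [623.4, -125.9, 20.9]
tool_rot: [[0.427, 0.901, 0.08], [0.904, -0.425, -0.038], [0.0, 0.089, -0.996]]
ft_force: [-5.3, 2.6, 7.4]
gripper_width: 67.5
grasp_force: 4.2
```

Run:
```python
from h import *
st()
im=ctrl.get_image("side"); cv2.imwrite("pics/s5raw.png",im[:,:,::-1])
cv2.imwrite("pics/s5.png",cv2.resize(im[220:280,235:315,::-1],(800,600),interpolation=cv2.INTER_CUBIC))
for xb,z in((15,10),(105,10)):
  print(xb,z,[((proj("side",[*(O+xb*X+y*Y),z])[0]-[235,220])*10).round().tolist() for y in(-55,-5,45)])
```

```text
tcp_b 112.11672138611759 -3.6658456283718257 20.878736490787567 w 67.47277733418075 F [-5.31479885  2.59591359  7.37305057]
push 79.58043140414206 -3.9054448570516964 1.9296112081699164
lever 146.78469242844162 -3.4098700433568783 7.92272283484423
15 10 [[182.0, 449.0], [217.0, 299.0], [250.0, 158.0]]
105 10 [[517.0, 490.0], [542.0, 338.0], [566.0, 194.0]]
```

View pics/s5.png

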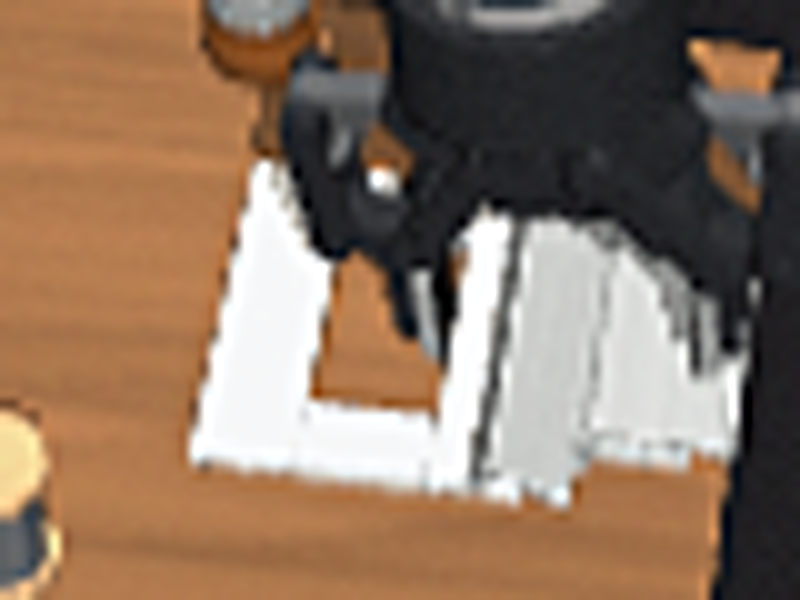

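The template is now under the open jaw. Its rear corner moved from (123,455) to (190,460), about 18 mm, and motion is stalling. I'll lean on it a little more to confirm the stops.

>>> step_arm:
  steps:
    - [[0,0.1,0],[0,0,0],-0.58]
    - [[0,0.2,0],[0,0,0],-0.58]
    - [[0,0.2,0],[0,0,0],-0.58]
    - [[0,0.2,0],[0,0,0],-0.58]

```text
t: 9.43
eef_pos: [623.6, -126.0, 20.7]
tool_rot: [[0.427, 0.901, 0.077], [0.904, -0.425, -0.037], [-0.0, 0.085, -0.996]]
ft_force: [-9.6, 3.6, 10.3]
gripper_width: 67.5
grasp_force: 6.4
```

```bash
python3 -c "
from h import *
st()"
```

```text
tcp_b 112.33412677404361 -3.6527312717265983 20.71821518800521 w 67.5228965824747 F [-9.58995797  3.64480408 10.27508844]
push 79.71849385868616 -3.8989612565065577 1.8859783018461176
lever 146.99409621633674 -3.3961720357547907 7.637681814924017
```

It stalled at 79.7, which is the home position, and the force rose to about 10 N, so the template is on the stops. I'll back the finger off the edge, then rise straight up to release.

>>> step_arm:
  steps:
    - [[0,-0.3,0],[0,0,0],-0.58]
    - [[0,-0.6,0],[0,0,0],-0.58]
    - [[0,-0.6,0],[0,0,0],-0.58]
    - [[0,-0.57,-0.3],[0,0,0],-0.58]
    - [[0,-0.54,-0.7],[0,0,0],-0.58]
    - [[0,-0.5,-1.2],[0,0,0],-0.58]
    - [[0,-0.43,-2],[0,0,0],-0.58]
    - [[0,-0.18,-5],[0,0,0],-0.58]
    - [[0,0.1,-8],[0,0,0],-0.58]
    - [[0,0.5,-12],[0,0,0],-0.58]

```text
t: 10.27
eef_pos: [618.7, -124.2, 139.0]
tool_rot: [[0.427, 0.901, 0.076], [0.904, -0.426, -0.037], [-0.0, 0.085, -0.996]]
ft_force: [0.5, -0.9, -0.5]
gripper_width: 67.3
grasp_force: 0.0
```

>>> step_arm:
  steps:
    - [[0,-6,-6],[0,0,0],-0.58]
    - [[0,-10,-8],[0,0,0],-0.58]
    - [[0,-14,-10],[0,0,0],-0.58]
    - [[0,-18,-10],[0,0,0],-0.58]
    - [[0,-22,-10],[0,0,0],-0.58]
    - [[0,-22,-10],[0,0,0],-0.58]
    - [[0,-22,-10],[0,0,0],-0.58]
    - [[0,-22,-10],[0,0,0],-0.58]

```text
t: 10.93
eef_pos: [412.8, -26.5, 220.5]
tool_rot: [[0.426, 0.901, 0.083], [0.905, -0.425, -0.039], [0.0, 0.092, -0.996]]
ft_force: [0.5, 0.2, 0.1]
gripper_width: 67.4
grasp_force: 0.0
```

Run:
```python
from h import *
st()
im=ctrl.get_image("side"); cv2.imwrite("pics/s6raw.png",im[:,:,::-1])
cv2.imwrite("pics/s6.png",cv2.resize(im[220:280,235:315,::-1],(800,600),interpolation=cv2.INTER_CUBIC))
```

```text
tcp_b -120.83443269557847 -5.411669900108422 220.4719302997992 w 67.35705913921703 F [0.51686832 0.19470602 0.05064251]
push -153.27137364240275 -5.673849397062265 201.43798611024587
lever -86.19959373676731 -5.129526436529518 207.60673547203768
```

View pics/s6.png

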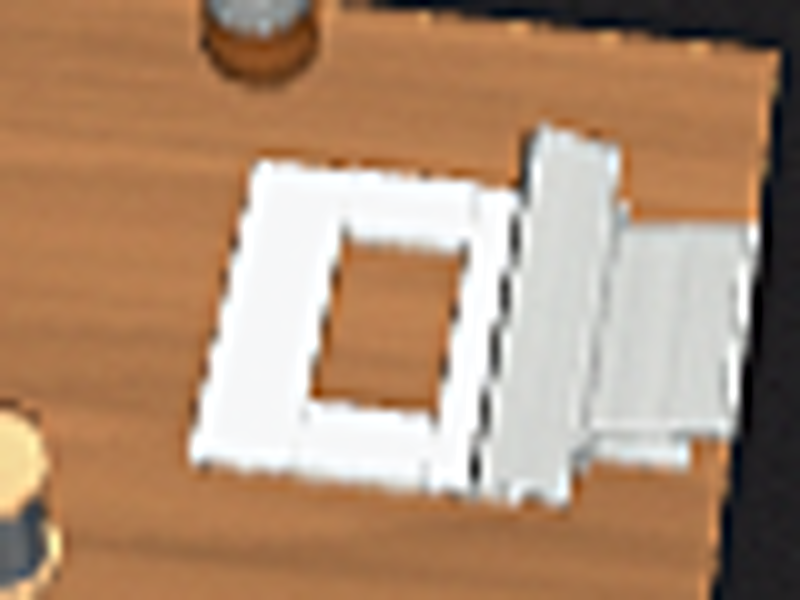

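The jaw has closed on the template, which lies square with its rear corners at (190,460) and (258,162), not moved since home. The jar and spool are undisturbed and the arm is clear, so I'm handing in.

```bash
python3 -c "
from cell import ctrl
print(ctrl.finish_job())"
```

```text
the job is handed in; nothing more can be done
None
```

I pushed the template home against the stops with the clip held open, released the jaw onto it, moved the arm clear and handed the job in at about 11 s. The last picture shows it square and clipped, but no verdict came back.

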